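# Flip the splash cover and hold up the pop-up socket column

### The job

Flip the splash cover of the socket tower right over onto its back so that its green face shows, then squeeze the orange release button in the grip and draw the column up past its first stop to the second, as far as it goes. Finish while still holding it up there with the button squeezed in, so that I can plug something in; leave the mug, tumbler, spice jar and dish brush as they stand.

Things in the scene. Friction and masses are not known exactly. Their poses are not given: they have to be found in the camera images.
- tower: white box-shaped socket tower fixed to the worktop, 134 (x) x 100 (y) x 155 mm high, on a black foot plate 146 x 112 mm; origin at the centre of its underside, z up, -x its front (facing roughly to the robot's right, toward the hob). Its top is an open well 122 x 88 mm inside, 57 mm deep, closed by the cover at first; the column's grip stands in the middle of the well
- cover (a joint): hinge of the cover, rad: 0 closed (flat on the rim), about 1.57 upright, 3.10 fully flipped over, lying level out beyond the tower's back, toward the sink, with its green underside up. Turns freely with light damping: from short of upright it sinks shut, once past about 1.9 and let go it sinks over to 3.10 by itself in about 2 s
- cover_bar (a point): middle of the steel bar handle on the cover, the place to take it: a round bar 10 mm thick, 76 mm long, along the point's y axis, clear between its two 8 mm posts for 62 mm. At joint 0 its centre is 32 mm above the white top of the cover plate and 192 mm above the worktop. The point's axes turn with the cover: at joint 0 like the tower's, z away from the plate. The plate's front edge lies 25 mm beyond the bar. The bar can turn between the finger pads as the cover swings
- cover_hinge (a point): middle of the cover's hinge line on the back (+x) side of the tower, toward the sink, 72 mm from the tower's centre, 156 mm above the worktop; its y axis is the hinge line. The middle of the bar is 118 mm from it along the plate and 37 mm from it square to the plate. Axes turn with the cover: at joint 0 like the tower's
- column: telescoping aluminium column, 46 x 52 mm in section, with two sockets on its front, hidden in the tower at first; origin at the centre of its underside, axes like the tower's. On top it has a black grip, a block 24 (x) x 60 (y) x 38 mm high, whose centre is 121 mm above the origin; the grip carries the orange button on its front (-x) face
- grip_center (a point): centre of the grip block (half-way up), axes like the tower's; 127 mm above the worktop with the column down, 29 mm above the well's floor and 28 mm below the well's rim. Take it here from above with the fingers closing along its x axis, one finger on the button, the other on the plain face: 32 mm over the button when out, 26 mm when squeezed in. Free space beside it in the well: 41 mm on the button side, 49 mm on the other
- button_face (a point): middle of the outer face of the orange button (44 mm wide along y, 26 mm high), 20 mm in front of the grip's centre when out, 14 mm when in
- button (a joint): how far the button is pressed in along the grip's +x, m: 0 out, 0.006 fully in; springs out by itself, needs 3.2 N to start and 5.6 N fully in. Pressed more than 0.004 it frees the column; let out, its pin catches at the bottom, at the first stop and at the second stop
- column_slide (a joint): how far the column is drawn up, m: 0 fully down (caught), 0.040 first stop, 0.080 second stop, which is the end of its travel. With the button in it slides freely but for some 1 to 2 N of friction and sinks under its weight of 0.25 to 0.48 kg when not held
- mug: grey mug, 86 x 115 x 59 mm high, on the worktop near the front of the sink, a bystander; origin at the centre of its underside
- tumbler: clear glass tumbler, 81 mm across, 93 mm high, in front of the hob, a bystander; origin at the centre of its underside
- spice_jar: small spice jar with a red cap, 45 mm across, 106 mm high, in front of the hob, a bystander; origin at the centre of its underside
- dish_brush: purple dish brush, 36 x 272 x 62 mm, lying in front of the sink, a bystander; origin under its middle

How it is judged:
By the outcome, as a careful person would: the job done as asked, in the order asked, and still so for the second after the job is handed in, while the arm keeps its last pose, push and grip.
It also fails if it takes over 54 s, if anything falls off the work surface, if the arm or the gripper's body presses on something with over 40 N, if the wrist force passes 120 N, or if a joint passes its speed limit or range.

### The arm

A 7-joint arm with a two-finger parallel gripper is mounted at the origin on a cart in front of the work surface, level with it; the furniture and walls round the work are solid. World frame = base frame: x ahead of the robot, y to its left, z up, the work surface at z = 0. Lengths are in m, angles in degrees, forces in N, time in s.
With the tool pointing down it reaches from about 0.4 to 0.85 m from the base axis. Payload 4.5 kg.
Tool frame: the origin (TCP) lies midway between the tips of the shut fingers; the grasp point (between the pads) lies 19 mm behind it (arm.grip_depth is the distance from the TCP to the grasp point, in m); z points along the fingers, y is the line along which they close (so a half turn about z gives the same grasp; the last joint's range is limited). The gripper opens to 85 mm and grips with 20 to 120 N. Pads are 22 mm wide; open, the fingers measure 114 mm over their backs; the gripper's body (76 mm by 85 mm) begins 54 mm behind the grasp point. The pads swing forward as they close: fully open they stand 13 mm farther back than shut.
Start: joints at [65.306, 39.483, -11.15, 89.685, 9.013, 51.709, -12.324], TCP at [0.28, -0.559, 0.231] pointing down, gripper open.
Joint ranges: [-172.22, 172.22], [-26.19, 119.32], [-84.43, 86.54], [7.71, 146.69], [-57.33, 237.33], [2.42, 119.75], [-152.13, 152.13]. Speed limits (degrees/s): [147.25, 147.25, 180, 180, 180, 180, 180].

### API

Orientations are given as [roll, pitch, yaw] about the fixed x, y, z axes, in that order (R = Rz(yaw) Ry(pitch) Rx(roll)).
In Python, from station import sense, eyes, ticket, arm gives the robot as it stands. The module is installed in compiled form; this text tells all that it offers.
- The arm moves only by the tool play_rows, never from a script. Its argument "plan" is a list of rows, each a list of 4 numbers: the shift along the tool's x, y, z in cm, then the turn about the tool's z in degrees. A call has 1 to 10 rows; each row shifts and turns the commanded pose from where the row before left it, along the tool's axes as they then stand; what a row does not reach is not made up. A row lasts 1/10 s, in which the tool goes at most 50 mm and 8.59 degrees, less where a joint would pass 70% of its speed; a pose out of reach is approached as far as the arm can. A call is refused whole if a number of a shift passes 5 or a number of a turn 8.59, either way. A call with a gripper value outside its range is refused whole. "jaw" is the finger opening in cm, from 0 to 8.54, set as the call begins (left out, the last holds). The fingers move at their own pace and stop on an object; "squeeze" is the grip in N (left out, the last holds). Time passes only in rows, so rows that do not move let the fingers close. It gives the time, the measured TCP pose, the force, the opening and the grip force at its end, in the units of the state.
- sense(): the state, without advancing time (a new reading comes with each control period).
- eyes.snapshot(name): name is "scene" or "top" or "wrist"; returns a dict with "image" (420x560x3 uint8, red, green, blue), "z_map" (420x560 float32, m along the optical axis (not along the pixel's ray), 0 where there is no reading), "mtx" (3x3 intrinsics, pixels), "dist" ([k1, k2, p1, p2, k3] as OpenCV has them; the pictures are not rectified), "R" (3x3) and "t" (3): a world point X has camera coordinates R X + t. Camera axes: x right, y down, z forward; pixel columns grow to the right and rows downward; lengths in m; the calibration is good to about 2 mm. A picture is of the moment at which its call begins.
- ticket.hand_in(): hands the job in; it is judged then, once.
The state is a dict: "clock": time; "joints": joint angles; "joint_vel": joint speeds; "tau": joint torques, N m; "tcp_pos": TCP position; "ee_rot": TCP orientation; "ft_force": force on the tool from outside, world axes, zero at the start; "torque": the same for the moment, N m; "gripper_width": finger opening in m; "grasp_force": force on a finger pad.
Only numpy, scipy, OpenCV 4.12 (cv2) and the standard library are available. Lean on these libraries where they do the work, as an engineer would, in place of code of your own. Each camera call takes 0.05 s, during which the arm holds its last target. There are 200 camera calls.

## Working session

There is one attempt and no reset: what is moved stays moved. The work goes in short steps, Python scripts to look and compute and a tool call to move; the robot and the scene stay as the last step left them, time stands still between calls to the robot, and variables do not carry over. Pictures are saved under pics/ and viewed, at most 10 in all, crops included, and the job is handed in when it is done.

Besides the shell and the picture viewer there is one more tool, called as name(argument=value, ...) on one line, values as JSON. play_rows: Moves the arm, as the interface text tells. Its arguments: {"type":"object","properties":{"plan":{"type":"array","items":{"type":"array","items":{"type":"number"}}},"jaw":{"type":"number"},"squeeze":{"type":"number"}},"required":["plan"]}

```bash
mkdir -p pics; cat > h.py <<'E'
import numpy as np,cv2,pickle
from station import sense,eyes,ticket,arm
def snap(n,f):
    d=eyes.snapshot(n); cv2.imwrite(f'pics/{f}.png',d['image'][:,:,::-1]); pickle.dump(d,open(f'pics/{f}.pkl','wb')); return d
def world(d,u,v,z=None):
    p=cv2.undistortPoints(np.array([[[u,v]]],float),np.array(d['mtx']),np.array(d['dist']))[0,0]
    R=np.array(d['R']);t=np.array(d['t'])
    if z is None: c=np.array([p[0],p[1],1])*d['z_map'][int(v),int(u)]; return R.T@(c-t)
    r=R.T@np.array([p[0],p[1],1]); o=-R.T@t; return o+r*(z-o[2])/r[2]
E
python3 - <<'E'
from h import *
for n in('scene','top'): d=snap(n,n)
s=sense();print(s['tcp_pos'],s['ee_rot'],s['clock'],s['gripper_width'])
E
```

```text
[ 0.2798247  -0.55820031  0.23056125] [-1.79903446e+02  7.53764312e-03  2.66353656e+01] 0.1 0.08582595326006746
```

View pics/scene.png

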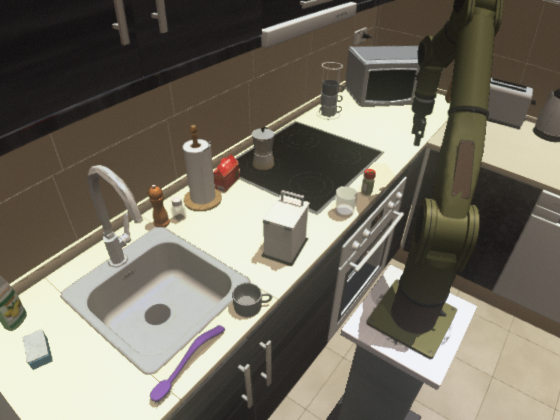

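View pics/top.png

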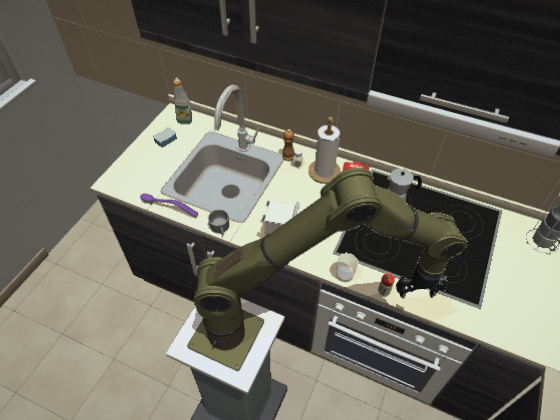

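The scene view shows the tower near (285,228) and its bar at (292,196). In the top view the arm partly hides it, near (282,215). I'll enlarge both.

```bash
python3 - <<'E'
import cv2,numpy as np
a=cv2.imread('pics/scene.png')[180:270,245:325]; b=cv2.imread('pics/top.png')[190:245,250:310]
a=cv2.resize(a,None,fx=5,fy=5,interpolation=cv2.INTER_CUBIC);b=cv2.resize(b,None,fx=6,fy=6,interpolation=cv2.INTER_CUBIC)
o=np.zeros((450,770,3),np.uint8);o[:450,:400]=a;o[:330,405:765]=b;cv2.imwrite('pics/c1.png',o)
E
```

```text
(no output)
```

View pics/c1.png

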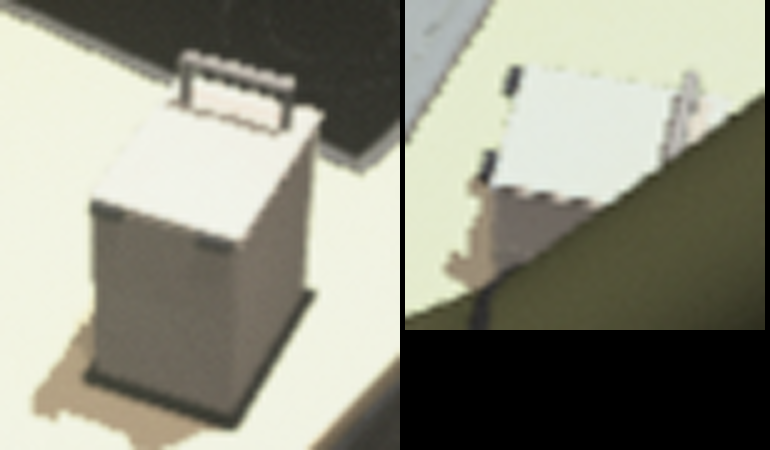

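The crop shows the cover's back corners at scene (263.4,220.3) and (292.6,228), and its front-right corner at (309.4,202.4). The bar ends are at (281.6,191.5) and (304,196.5), and the foot corners at (262,255), (292.6,265.6) and (308,238.4).

```bash
python3 - <<'E'
from h import *
d=pickle.load(open('pics/scene.pkl','rb'));t=pickle.load(open('pics/top.pkl','rb'))
P=lambda *a:print(a[3],np.round(world(*a[:3],a[4]),4),a[4])
o=-.4
for n,u,v,z in[('bl',263.4,220.3,.16),('br',292.6,228,.16),('fr',309.4,202.4,.16),('bar1',281.6,191.5,.195),('bar2',304,196.5,.195),('foot1',262,255,.0),('foot2',292.6,265.6,0.),('foot3',308,238.4,0.)]: P(d,u+o,v+o,n,z)
for n,u,v,z in[('T bl',269.5,201.3,.16),('T br',265,220.8,.16)]: P(t,u+o,v+o,n,z)
for uv in[(285,212),(280,215)]: print(world(d,*uv))
for c in(d,t): print(-np.array(c['R']).T@c['t'])
E
```

```text
bl [0.498  0.0661 0.16  ] 0.16
br [0.4065 0.0407 0.16  ] 0.16
fr [ 0.4364 -0.095   0.16  ] 0.16
bar1 [ 0.5149 -0.0489  0.195 ] 0.195
bar2 [ 0.4432 -0.0708  0.195 ] 0.195
foot1 [0.5102 0.0617 0.    ] 0.0
foot2 [0.4012 0.0393 0.    ] 0.0
foot3 [ 0.4342 -0.0997  0.    ] 0.0
T bl [0.4995 0.063  0.16  ] 0.16
T br [0.4053 0.0373 0.16  ] 0.16
[ 0.46668241 -0.00488131  0.16112455]
[0.471645   0.01455672 0.15913066]
[-0.10969358  0.81118305  0.96807574]
[-0.57356926 -0.46404402  1.60277561]
```

play_rows(plan=[[0,0,-2,6.3],[0,0,-2,6.3],[2.25,-3.1,0,0],[2.25,-3.1,0,0],[2.25,-3.1,0,0],[2.25,-3.1,0,0],[2.25,-3.1,0,0],[2.25,-3.1,0,0],[2.25,-3.1,0,0]], jaw=8.5)

```text
clock: 1.0
tcp_pos: [0.3805, -0.3084, 0.2711]
ee_rot: [-180.0, 0.0, 14.0]
ft_force: [0.2, -0.2, -0.4]
gripper_width: 0.0852
grasp_force: 0.0
```

play_rows(plan=[[2.25,-3.1,0,0],[2.25,-3.1,0,0],[2.25,-3.1,0,0],[2.25,-3.1,0,0],[2.25,-3.1,0,0],[2.25,-3.1,0,0],[2.25,-3.1,0,0],[0,0,0,0],[0,0,0,0]])

```text
clock: 1.9
tcp_pos: [0.4804, -0.0605, 0.271]
ee_rot: [-180.0, 0.1, 14.2]
ft_force: [-0.7, -1.0, -0.3]
gripper_width: 0.0847
grasp_force: 0.0
```

```bash
python3 - <<'E'
from h import *
d=snap('wrist','w1');s=sense();print(s['tcp_pos'],s['ee_rot'],s['clock'])
E
```

```text
[ 0.4799609  -0.06188735  0.27099354] [1.79975613e+02 7.85531544e-02 1.40191193e+01] 1.95
```

View pics/w1.png

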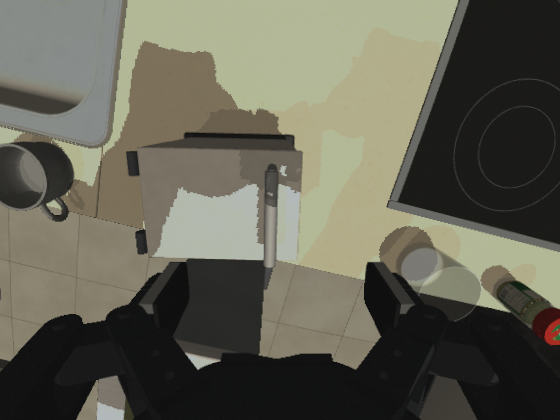

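The wrist view shows the bar running from (271,168) to (269,266). The plate corners are at about (140,150), (150,258), (302,153) and (298,260).

```bash
python3 - <<'E'
from h import *
d=pickle.load(open('pics/w1.pkl','rb'))
for u,v,z in[(271,168,.195),(269.5,266,.195),(139,149,.16),(149,258,.16),(302,152,.16),(299,260,.16)]: print(u,v,np.round(world(d,u,v,z),4))
print(world(d,270,215),np.array(d['R']).T@-np.array(d['t']))
E
```

```text
271 168 [ 0.5176 -0.0459  0.195 ]
269.5 266 [ 0.4412 -0.0635  0.195 ]
139 149 [0.5012 0.064  0.16  ]
149 258 [0.4039 0.0431 0.16  ]
302 152 [ 0.5315 -0.0683  0.16  ]
299 260 [ 0.4362 -0.092   0.16  ]
[ 0.48408016 -0.05346563  0.19906588] [ 0.5509526  -0.0411478   0.41398566]
```

play_rows(plan=[[0,-0.6,2,1],[0,0,3,0],[0,0,3,0],[0,0,1.6,0],[0,0,0,0],[0,0,0,0]], jaw=5)

```text
clock: 2.55
tcp_pos: [0.4789, -0.0568, 0.1755]
ee_rot: [180.0, 0.0, 12.9]
ft_force: [0.5, 0.4, -0.3]
gripper_width: 0.0498
grasp_force: 0.0
```

play_rows(plan=[[0,0,0,0],[0,0,0,0],[0,0,0,0],[0,0,0,0],[0,0,0,0],[0,0,0,0]], jaw=0.6, squeeze=25)

```text
clock: 3.15
tcp_pos: [0.4797, -0.056, 0.1761]
ee_rot: [179.9, -0.1, 13.0]
ft_force: [-0.1, -1.6, 5.6]
gripper_width: 0.0091
grasp_force: 24.8
```

play_rows(plan=[[0,-0.4,-1.0,0],[0,-0.42,-0.99,0],[0,-0.55,-0.93,0],[0,-0.6,-0.89,0],[0,-0.7,-0.82,0],[0,-0.76,-0.78,0],[0,-0.83,-0.68,0],[0,-0.88,-0.63,0],[0,-0.94,-0.53,0],[0,-0.97,-0.47,0]])

```text
clock: 4.15
tcp_pos: [0.4644, 0.0122, 0.2547]
ee_rot: [179.8, -0.2, 12.9]
ft_force: [2.2, -5.4, 6.2]
gripper_width: 0.0087
grasp_force: 25.3
```

play_rows(plan=[[0,-1.0,-0.36,0],[0,-1.05,-0.29,0],[0,0,0,0],[0,0,0,0]])

```text
clock: 4.55
tcp_pos: [0.4595, 0.034, 0.2607]
ee_rot: [180.0, -0.2, 13.1]
ft_force: [1.0, -2.1, 8.2]
gripper_width: 0.0088
grasp_force: 26.1
```

play_rows(plan=[[0,-0.8,0,0],[0,-0.9,0,0],[0,-0.9,0,0],[0,-0.9,0,0],[0,-0.6,0,0],[0,0,0,0],[0,0,0,0]], jaw=8.5)

```text
clock: 5.25
tcp_pos: [0.4492, 0.0732, 0.2589]
ee_rot: [180.0, 0.0, 13.1]
ft_force: [0.8, 0.1, -0.8]
gripper_width: 0.0846
grasp_force: 0.1
```

```bash
python3 - <<'E'
from h import *
d=snap('scene','s2');s=sense();print(s['tcp_pos'],s['ft_force'],s['gripper_width'],s['clock'])
a=d['image'][150:290,200:380,::-1];cv2.imwrite('pics/s2c.png',cv2.resize(a,None,fx=4,fy=4,interpolation=cv2.INTER_CUBIC))
E
```

```text
[0.44934126 0.07280692 0.25893263] [-0.69797094  0.16495053 -0.30014197] 0.08486981878862397 5.3
```

View pics/s2c.png

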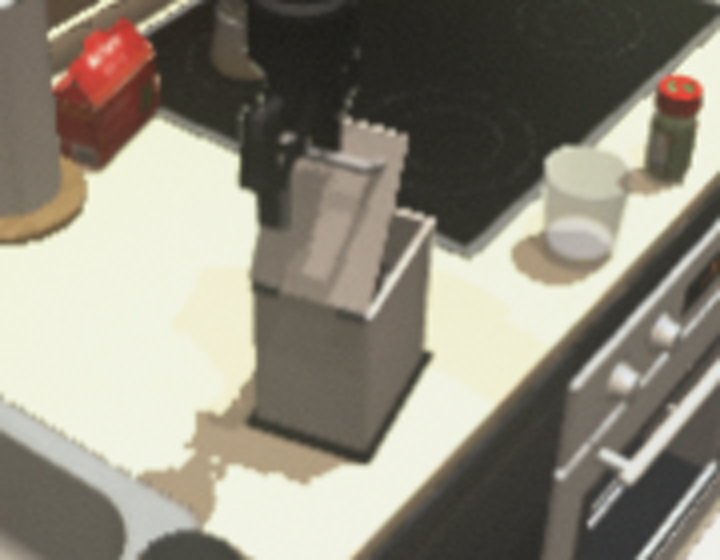

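The cover is propped at about 60°, with its bar at crop (345,160) leaning on the front-side finger and the other finger clear. I'll push it through and then rise.

play_rows(plan=[[0,-1.5,0,0],[0,-2.2,0,0],[0,-2.8,0,0],[0,-2.0,-0.5,0],[0,0,-4,0],[0,0,-4,0],[0,0,-2,0],[0,0,0,0]])

```text
clock: 6.1
tcp_pos: [0.432, 0.1563, 0.3668]
ee_rot: [-179.9, -0.4, 13.0]
ft_force: [1.7, -0.2, -0.1]
gripper_width: 0.0851
grasp_force: 0.0
```

```bash
python3 - <<'E'
from h import *
d=snap('scene','s3');s=sense();print(s['tcp_pos'],s['ft_force'],s['clock'])
a=d['image'][150:290,200:380,::-1];cv2.imwrite('pics/s3c.png',cv2.resize(a,None,fx=4,fy=4,interpolation=cv2.INTER_CUBIC))
E
```

```text
[0.43089123 0.15579003 0.36491757] [-0.31254098 -0.17635354 -0.88668121] 6.15
```

View pics/s3c.png

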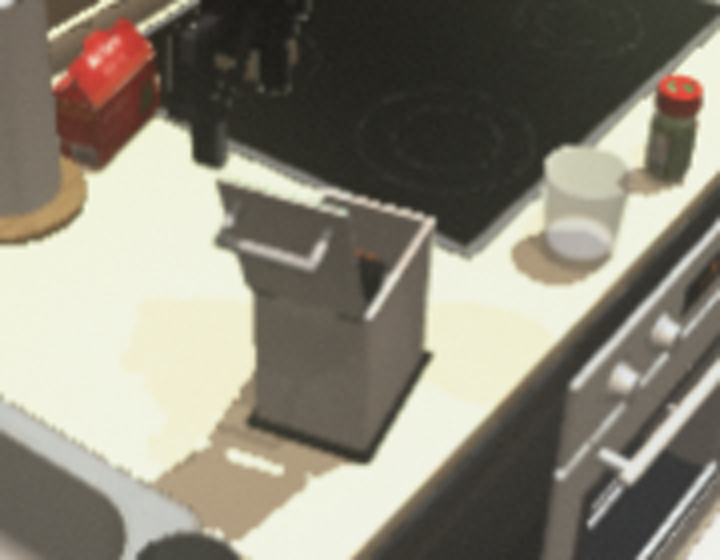

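The cover is past upright and falling open toward the sink, with its bar at crop (265,250). I'll move over the grip and look.

play_rows(plan=[[0,4.3,0,0],[0,4.3,0,0],[0,4.3,0,0],[0,4.3,0,0],[0,0,3,0],[0,0,3,0],[0,0,3,0],[0,0,0,0],[0,0,0,0]])

```text
clock: 7.05
tcp_pos: [0.4683, -0.0118, 0.2734]
ee_rot: [-180.0, 0.2, 13.0]
ft_force: [0.2, -0.6, 0.3]
gripper_width: 0.0848
grasp_force: 0.0
```

play_rows(plan=[[0,0,0,0],[0,0,0,0],[0,0,0,0],[0,0,0,0],[0,0,0,0],[0,0,0,0],[0,0,0,0],[0,0,0,0],[0,0,0,0]])

```text
clock: 7.95
tcp_pos: [0.4689, -0.0116, 0.274]
ee_rot: [180.0, 0.0, 13.0]
ft_force: [0.1, -0.2, 0.3]
gripper_width: 0.0849
grasp_force: 0.0
```

```bash
python3 - <<'E'
from h import *
d=snap('wrist','w2');s=sense();print(s['tcp_pos'],s['ee_rot'],s['ft_force'],s['clock'])
E
```

```text
[ 0.46893148 -0.01160956  0.27396047] [1.79996138e+02 3.92641465e-03 1.30343562e+01] [-0.00306972 -0.31674901 -0.17070229] 8.0
```

View pics/w2.png

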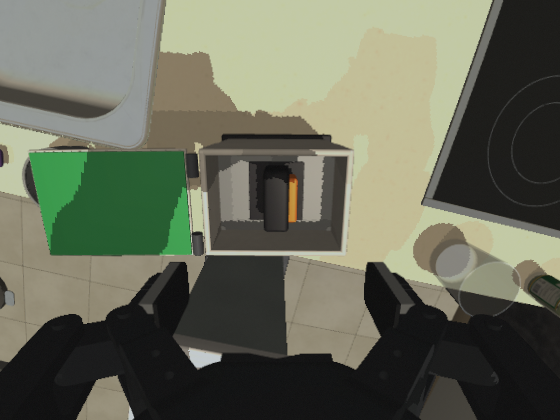

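The cover lies flipped with its green face up. The grip's top is centred at about (276,199), the orange button is on its right side at (293,197), and the rim corners are (203,150), (353,151), (347,254) and (207,255).

```bash
python3 - <<'E'
from h import *
d=pickle.load(open('pics/w2.pkl','rb'))
q=[world(d,u,v,.155) for u,v in[(203,150),(353,151),(347,254),(207,255)]]
print(np.round(q,4),np.mean(q,0))
for u,v in[(264,171),(288,171),(265,231),(288,231),(276,200)]: print(np.round(world(d,u,v,.146),4),world(d,u,v).round(4))
E
```

```text
[[ 0.5021  0.0615  0.155 ]
 [ 0.5301 -0.0637  0.155 ]
 [ 0.4368 -0.0865  0.155 ]
 [ 0.406   0.0424  0.155 ]] [ 0.46874894 -0.0115769   0.155     ]
[0.4946 0.0068 0.146 ] [0.4929 0.0068 0.1358]
[ 0.4994 -0.0142  0.146 ] [ 0.4989 -0.0145  0.1424]
[ 0.4387 -0.0064  0.146 ] [ 0.4231 -0.0083  0.1041]
[ 0.4436 -0.0277  0.146 ] [ 0.4285 -0.0331  0.1034]
[ 0.4708 -0.0097  0.146 ] [ 0.471  -0.0097  0.147 ]
```

play_rows(plan=[[0,0,3,0],[0,0,3,0],[0,0,3,0],[0,0,2.5,0],[0,0,2,0],[0,0,2,0],[0,0,1,0],[0,0,0,0],[0,0,0,0]], jaw=6)

```text
clock: 8.9
tcp_pos: [0.4693, -0.0116, 0.1094]
ee_rot: [180.0, -0.0, 13.0]
ft_force: [-0.0, 0.3, 0.6]
gripper_width: 0.06
grasp_force: 0.0
```

play_rows(plan=[[0,0,0,0],[0,0,0,0],[0,0,0,0],[0,0,0,0],[0,0,0,0],[0,0,0,0],[0,0,0,0]], jaw=1.5, squeeze=40)

```text
clock: 9.6
tcp_pos: [0.4698, -0.012, 0.1101]
ee_rot: [180.0, -0.1, 13.0]
ft_force: [-0.9, -0.5, 7.6]
gripper_width: 0.0254
grasp_force: 40.3
```

play_rows(plan=[[0,0,-0.5,0],[0,0,-1,0],[0,0,-1,0],[0,0,-1,0],[0,0,-1,0],[0,0,-1,0],[0,0,-1,0],[0,0,-0.8,0],[0,0,-0.4,0],[0,0,0,0]])

```text
clock: 10.6
tcp_pos: [0.4697, -0.0119, 0.187]
ee_rot: [180.0, -0.1, 13.0]
ft_force: [4.2, -3.2, -2.9]
gripper_width: 0.0253
grasp_force: 40.3
```

play_rows(plan=[[0,0,-0.2,0],[0,0,-0.2,0],[0,0,0,0],[0,0,0,0],[0,0,0,0]])

```text
clock: 11.1
tcp_pos: [0.4697, -0.0119, 0.1902]
ee_rot: [180.0, -0.1, 13.0]
ft_force: [5.4, -2.6, -4.5]
gripper_width: 0.025
grasp_force: 43.8
```

play_rows(plan=[[0,0,-0.2,0],[0,0,0,0],[0,0,0,0]])

```text
clock: 11.4
tcp_pos: [0.4696, -0.0119, 0.1905]
ee_rot: [180.0, -0.0, 13.0]
ft_force: [9.8, -2.0, -23.4]
gripper_width: 0.0251
grasp_force: 44.5
```

```bash
python3 - <<'E'
from h import *
d=snap('scene','s4');s=sense();print(s['tcp_pos'],s['ft_force'],s['gripper_width'],s['grasp_force'],s['clock'])
a=d['image'][150:290,200:380,::-1];cv2.imwrite('pics/s4c.png',cv2.resize(a,None,fx=4,fy=4,interpolation=cv2.INTER_CUBIC))
E
```

```text
[ 0.46961382 -0.01187552  0.19054286] [ 10.12467707  -2.7932847  -22.94472643] 0.024769809545987967 44.45204794406891 11.45
```

View pics/s4c.png

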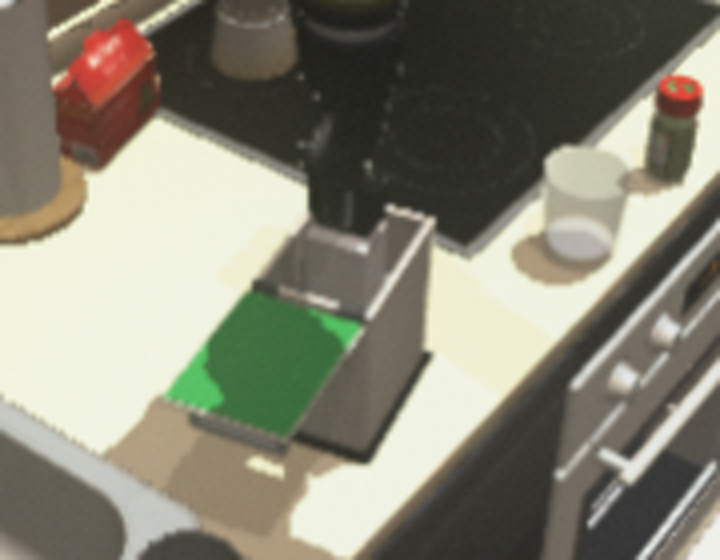

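The column is up against its end stop: the pull jumped to 23 N with no further travel. The green face is up at crop (265,360). I'll ease the pull a little and hand in.

play_rows(plan=[[0,0,0.1,0],[0,0,0,0],[0,0,0,0],[0,0,0,0]])

```text
clock: 11.85
tcp_pos: [0.4696, -0.0119, 0.1905]
ee_rot: [180.0, -0.0, 13.0]
ft_force: [7.2, -2.9, -11.5]
gripper_width: 0.0254
grasp_force: 45.4
```

```bash
python3 - <<'E'
from h import *
s=sense();print(s['tcp_pos'],s['ft_force'],s['gripper_width'],s['grasp_force'])
if s['ft_force'][2]<-6 and s['tcp_pos'][2]>.1893: print(ticket.hand_in())
E
```

```text
[ 0.46959838 -0.01188447  0.19047628] [  7.17261103  -2.8672628  -11.51411253] 0.025441122950129437 45.37183105945587
the job is handed in; nothing more can be done
None
```

The cover is flipped right over with its green face up, and the column is drawn up to its second stop and held there with the button squeezed in; the job is handed in at about 12 s, no verdict came back, and I steered clear of the mug, tumbler, spice jar and brush.

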